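Sort sprung edge stops by the feel of their springs

ROBOT

A 6-joint arm with a two-finger parallel gripper is mounted at the origin on the work surface. World frame = base frame: x ahead of the robot, y to its left, z up, the work surface at z = 0. Lengths are in m, angles in rad, forces in N, time in s.
With the tool pointing down it reaches from about 0.25 to 0.775 m from the base axis. Payload 4 kg.
Tool frame: the origin (TCP) lies on the centre line of the jaws, within the pads' length; the fingertips stand 17 mm ahead of it and the grasp point (between the pads) lies 2 mm behind it; z points along the fingers, y is the line along which they close (so a half turn about z gives the same grasp; the last joint's range is limited). The gripper opens to 94 mm and grips with 3 to 60 N. Pads are 16 mm wide; open, the fingers measure 119 mm over their backs; the gripper's body (75 mm by 177 mm) begins 78 mm behind the grasp point.
Start: joints at [-1.4, 0.087, 1.371, -0, 1.684, -0.103], TCP at [0.149, -0.53, 0.223] pointing down, gripper open.
Joint ranges: [-3.1, 3.1], [-0.76, 2.03], [0.27, 2.55], [-1.08, 4.22], [0.17, 2.65], [-2.57, 2.57]. Speed limits (rad/s): [2.79, 2.79, 3.14, 3.14, 3.14, 3.14].

INTERFACE

Orientations are given as [roll, pitch, yaw] about the fixed x, y, z axes, in that order (R = Rz(yaw) Ry(pitch) Rx(roll)).
In Python, from bench import robot gives the robot as it stands.
- The arm moves only by the tool servo_tool, never from a script. Its argument "plan" is a list of rows, each a list of 7 numbers: the shift along the tool's x, y, z normalised to -1 to 1, where 1 is 0.1 m, then the turn, a rotation vector about the tool's x, y, z normalised to -1 to 1, where 1 is pi/2 rad, then the finger opening in mm, from 0 to 94. In form: [[x, y, z, ax, ay, az, gripper], ...]. A call has 1 to 12 rows; each row is the pose to reach, as a shift and turn from the pose commanded when the call began, along the tool's axes at that moment; what a row does not reach only later rows make up. A row lasts 1/12 s, in which the tool goes at most 41.7 mm and 7.16 degrees, less where a joint would pass 70% of its speed; a pose out of reach is approached as far as the arm can. A call with a number of a shift or a turn outside -1 to 1 is refused whole. A call with a gripper value outside its range is refused whole. The fingers move at their own pace and stop on an object; the grip force is fixed at half the most. Time passes only in rows, so rows that repeat a pose let the fingers close. It gives the time, the measured TCP pose, the force, the opening and the grip force at its end, in the units of the state.
- robot.get_obs(): the state, without advancing time (a new reading comes with each control period).
- robot.snapshot(name): name is "scene" or "top" or "wrist"; returns the picture (400x640x3 uint8, red, green, blue); there is no depth.
- robot.camera_params(name): a dict with "camera_matrix" (3x3 intrinsics, pixels), "rvec" (rotation vector, rad) and "tvec" (3), from world to camera coordinates, as OpenCV has them; the wrist camera has in their place "tool_from_camera" (4x4, takes a point from camera to tool coordinates, whose origin is the TCP and whose axes are the flange's). Camera axes: x right, y down, z forward; pixel columns grow to the right and rows downward; lengths in m; the calibration is good to about 2 mm. The wrist camera is an equidistant fisheye: a pixel r from the principal point sees the ray r / f radians off the axis. A picture is of the moment at which its call begins: read the wrist's pose just before it. camera_params takes no time and is no camera call.
- robot.close_job(): hands the job in; it is judged then, once.
Trained networks look in the newest picture that a camera, given by its name, has taken for a name from the list of things; names that differ only in an ending like _2 or _b are one class to them, and where a whole thing is asked for, a point or a joint stands for the part that bears it (a point fixed in the world has none). Each returns a list of dicts, best first, with "conf" (0 to 1); they miss things now and then, are a little off and sometimes report something else, mostly with a low value. They report only what shows in the picture. A call takes as long as a camera call. They do not tell look-alikes from the thing itself.
- robot.find_in(thing, camera): "extent" ([centre column, centre row, width, height] in pixels, round what is visible of it).
The state is a dict: "time": time; "joint_positions": joint angles; "qvel": joint speeds; "joint_torque": joint torques, N m; "tool_pos": TCP position; "ee_rot": TCP orientation; "wrist_force": force on the tool from outside, world axes, zero at the start; "wrist_torque": the same for the moment, N m; "width": finger opening in m; "finger_force": force on a finger pad.
Only numpy, scipy, OpenCV 4.12 (cv2) and the standard library are available. Lean on these libraries where they do the work, as an engineer would, in place of code of your own. Each camera call takes 0.05 s, during which the arm holds its last target. There are 200 camera calls.

TASK

Lift the retaining bar out of its two brackets and lay it flat on the bench, while the stops stay on the rack. Then find out with equal squeezes how far each sprung stop gives: lay the weakest (its pin goes in farthest) flat in the deeper tray for repair and the stiffest flat in the shallower tray, and leave the one in between lying on the rack. Do not drop the bar or the stops, and leave everything else on the bench where it is.

Things in the scene. Friction and masses are not known exactly. Their poses are not given: they have to be found in the camera images.
- rack: fixed wooden rack, a sloped board 400 wide, 165 up the slope, rising 30 degrees towards the rack's +x. Origin: centre of its foot at bench level, y along the rack, z up. A 12 high ledge along the low front edge keeps the stops from sliding down; they lie on it side by side, about 100 apart.
- rack_edge (a point): middle of the low front edge of the slope, where the board meets the ledge; at (-75, 0, 30) mm in the rack's frame
- rack_bracket (a point): one of the two open U brackets for the bar, at the rack's ends (y = +-182 mm), over the line of the pins; this point is its seat, 42 mm square above the slope. It opens square out of the slope; cheeks 14 mm high
- rack_lamp (a point): middle of a strip lamp fixed to the rack, 400 long (along y), 24 wide, 18 thick, about 120 mm straight above the pins, at (-8, 0, 204) mm in the rack's frame; posts at x = 60, y = +-194. It blocks a gripper coming straight down on the pins; one tilted square to the slope passes in front of it
- stop_a: one of three look-alike sprung edge stops: wooden block 110 long (x) x 28 wide (y) x 30 high (z), with a sprung steel pin, 16 thick, sticking 24 out of its +y side; 52 wide in all; about 200 g. Origin: centre of the block's underside. At first +x points up the rack's slope, +z square out of it. Springs look alike; neither letter nor place tells which is which.
- stop_b: as stop_a
- stop_c: as stop_a
- bar: loose wooden retaining bar, 392 long (its y), 18 x 18 in section, 150 g; origin: centre of its underside. At the start it lies in the two brackets over the pins, 12 clear above the wooden blocks, its z square out of the slope. In its middle a lug stands up on it, 40 (x) x 18 (y) x 36 high, its top 54 above the underside.
- bar_lug (a point): point in the lug of the bar, 44 mm above the bar's underside, 26 above the bar's top face, 10 below the top of the lug; place to take hold across the 18 mm (y)
- repair_box: the deeper of two open plywood trays, fixed: 200 (x) x 160 (y), walls 60 high and 8 thick, floor 8 thick; origin: centre of its underside
- ready_tray: the shallower of the two open plywood trays, fixed: 200 (x) x 160 (y), walls 26 high and 8 thick, floor 8 thick; origin: centre of its underside
- stop_a_mid (a point): centre of the wooden block of stop_a, 15 above its underside
- stop_b_mid (a point): centre of the wooden block of stop_b, 15 above its underside
- stop_c_mid (a point): centre of the wooden block of stop_c, 15 above its underside
- pin_a_tip (a point): middle of the free end face of the pin of stop_a; the pin's axis lies 22 mm from the block's middle towards its +x, 15 above its underside. All three pins go in up to 20 mm and begin to give at 2 N. At about 15 N one goes in by about 15 mm, one 8, one 5; from 30 N on the weaker two bottom out alike
- pin_b_tip (a point): middle of the free end face of the pin of stop_b; the pin's axis lies 22 mm from the block's middle towards its +x, 15 above its underside
- pin_c_tip (a point): middle of the free end face of the pin of stop_c; the pin's axis lies 22 mm from the block's middle towards its +x, 15 above its underside
- sanding_block: loose wooden sanding block, 110 x 55 x 35 (mm); leave alone; origin: centre of its underside
- finish_tin: loose steel tin, 84 across, 110 tall (mm); leave alone; origin: centre of its underside
- glue_bottle: loose white bottle, 60 across, 150 tall (mm); leave alone; origin: centre of its underside
- scraper: loose spatula-shaped scraper with a red handle, lying flat (mm); leave alone; origin: centre of its underside as it lies
- brush: loose brush lying flat (mm); leave alone; origin: centre of its underside as it lies
- hammer: loose hammer lying flat (mm); leave alone; origin: centre of its underside as it lies
- pencil_mug: loose white mug, 76 across, 90 tall (mm); leave alone; origin: centre of its underside
Things that resemble listed ones, but are neither listed nor needed, are in the scene too. What is shaped like the stop_a but purple or turquoise is not meant.

How it is judged:
On the way:
1. the retaining bar lies flat on the bench, let go, and all three stops are still on the rack (height (world z) of bar_lug below 0.06 m and angle between bar's own y axis and vertical between 1.47 and 1.67 rad and contact force between the fingers and bar below 0.2 N and x of stop_a_mid in the frame of rack between -0.07 and 0.05 m and y of stop_a_mid in the frame of rack between -0.18 and 0.18 m and z of stop_a_mid in the frame of rack between 0.06 and 0.11 m and x of stop_b_mid in the frame of rack between -0.07 and 0.05 m and y of stop_b_mid in the frame of rack between -0.18 and 0.18 m and z of stop_b_mid in the frame of rack between 0.06 and 0.11 m and x of stop_c_mid in the frame of rack between -0.07 and 0.05 m and y of stop_c_mid in the frame of rack between -0.18 and 0.18 m and z of stop_c_mid in the frame of rack between 0.06 and 0.11 m), for 0.2 s.
At the end, for the whole second after the job is handed in: Weakest stop lies flat (5 degrees) on the floor of the deeper tray, stiffest likewise in the shallower one, block centres inside the walls; the third lies on the rack's slope; the bar lies level (6 degrees) on the bench, lug point below 60 mm; all at rest (x of stop_b_mid in the frame of repair_box between -0.09 and 0.09 m and y of stop_b_mid in the frame of repair_box between -0.07 and 0.07 m and z of stop_b_mid in the frame of repair_box below 0.035 m and angle between stop_b's own x axis and vertical between 1.47 and 1.67 rad and x of stop_a_mid in the frame of ready_tray between -0.09 and 0.09 m and y of stop_a_mid in the frame of ready_tray between -0.07 and 0.07 m and z of stop_a_mid in the frame of ready_tray below 0.035 m and angle between stop_a's own x axis and vertical between 1.47 and 1.67 rad and x of stop_c_mid in the frame of rack between -0.07 and 0.05 m and y of stop_c_mid in the frame of rack between -0.18 and 0.18 m and z of stop_c_mid in the frame of rack between 0.06 and 0.11 m and height (world z) of bar_lug below 0.06 m and angle between bar's own y axis and vertical between 1.47 and 1.67 rad and linear speed of each of stop_a, stop_b, stop_c, bar below 0.02 m/s); the robot touches nothing.
It fails at once if anything else that lies loose on the bench is moved by more than 40 mm (distance of any of sanding_block, finish_tin, glue_bottle, scraper, brush, hammer, pencil_mug from where it was at the start of the episode above 0.04 m).
It fails at once if the bar or a stop falls free, faster than 1 m/s (dropped from about 5 cm or more) ((linear speed of bar above 1 m/s and contact force between the fingers and bar below 0.2 N) or (linear speed of stop_a above 1 m/s and contact force between the fingers and stop_a below 0.2 N) or (linear speed of stop_b above 1 m/s and contact force between the fingers and stop_b below 0.2 N) or (linear speed of stop_c above 1 m/s and contact force between the fingers and stop_c below 0.2 N)).
It also fails if it takes over 72 s, if anything falls off the work surface, if the arm or the gripper's body presses on something with over 40 N, if the wrist force passes 120 N, or if a joint passes its speed limit or range.

## Working session

There is one attempt and no reset: what is moved stays moved. The work goes in short steps, Python scripts to look and compute and a tool call to move; the robot and the scene stay as the last step left them, time stands still between calls to the robot, and variables do not carry over. Pictures are saved under pics/ and viewed, at most 13 in all, crops included, and the job is handed in when it is done.

Besides the shell and the picture viewer there is one more tool, called after ">>>" as name([rows], argument=value, ...), one row to a line, values as JSON. servo_tool: Moves the arm, as the interface text tells. Scaled input: -1 to 1 covers 0.1 m each way for a shift and pi/2 rad each way for a turn. Its arguments: {"type":"object","properties":{"plan":{"type":"array","items":{"type":"array","items":{"type":"number"}}}},"required":["plan"]}

```bash
ls; mkdir -p pics; python3 - <<'E'
from bench import robot
import cv2,numpy as np
print(robot.get_obs())
for n in("scene","top"):
    im=robot.snapshot(n); cv2.imwrite(f"pics/{n}0.png",im[...,::-1]); p=robot.camera_params(n); print(n,p)
    for t in("rack","rack_edge","rack_bracket","rack_lamp","stop_a","stop_a_mid","pin_a_tip","bar","bar_lug","repair_box","ready_tray"):
        print(t,[(np.round(d["extent"]).astype(int).tolist(),round(d["conf"],2)) for d in robot.find_in(t,n)][:6])
print(robot.camera_params("wrist"))
E
```

```text
pics
{'time': 0.0, 'joint_positions': array([-1.40013114e+00,  8.79310737e-02,  1.37222990e+00, -2.12916256e-05,
        1.68361224e+00, -1.03144357e-01]), 'qvel': array([-0.0027756 , -0.00070145,  0.00068568,  0.00164848,  0.00116071,
       -0.00038515]), 'joint_torque': array([-8.78783885e-04, -3.40170157e+01, -3.02431870e+01,  7.17225415e-02,
        3.29451088e-02, -1.52101761e-04]), 'tool_pos': array([ 0.14859826, -0.52901313,  0.22132959]), 'ee_rot': array([-3.13942151e+00, -2.03463949e-04,  2.73806944e-01]), 'wrist_force': array([-0.66676796,  0.06925705, -0.26634707]), 'wrist_torque': array([0.02061969, 0.02443466, 0.02389485]), 'finger_force': 0.0, 'width': 0.09386912517345349}
scene {'camera_matrix': array([[514.5544569 ,   0.        , 323.55444315],
       [  0.        , 514.5544569 , 195.55361118],
       [  0.        ,   0.        ,   1.        ]]), 'rvec': array([ 2.12596156,  1.39355534, -0.46017511]), 'tvec': array([-0.19660889, -0.27526788,  2.11352506])}
rack [([337, 229, 130, 100], 0.95)]
rack_edge [([337, 233, 137, 92], 0.93)]
rack_bracket [([337, 230, 132, 95], 
[... 1546 characters left out ...]
, 12, 28], 0.15)]
bar [([320, 194, 94, 9], 0.92)]
bar_lug [([322, 192, 94, 9], 0.59)]
repair_box [([401, 227, 43, 47], 0.97)]
ready_tray [([234, 210, 38, 44], 0.65)]
{'camera_matrix': array([[309.70691629,   0.        , 322.22885063],
       [  0.        , 309.70691629, 197.67913919],
       [  0.        ,   0.        ,   1.        ]]), 'tool_from_camera': array([[-3.52357177e-04, -9.58064155e-01, -2.86553575e-01,
         8.41948146e-02],
       [ 9.99999820e-01, -1.98571962e-04, -5.65731679e-04,
         8.31124476e-05],
       [ 4.85105737e-04, -2.86553722e-01,  9.58064053e-01,
        -1.63063972e-01],
       [ 0.00000000e+00,  0.00000000e+00,  0.00000000e+00,
         1.00000000e+00]])}
```

```bash
python3 - <<'E'
import cv2
a=cv2.imread("pics/scene0.png")[110:330,180:480];b=cv2.imread("pics/top0.png")[120:320,180:480]
cv2.imwrite("pics/s1.png",cv2.resize(a,None,fx=2.6,fy=2.6,interpolation=2));cv2.imwrite("pics/t1.png",cv2.resize(b,None,fx=2.6,fy=2.6,interpolation=2))
E
```

```text
(no output)
```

View pics/s1.png

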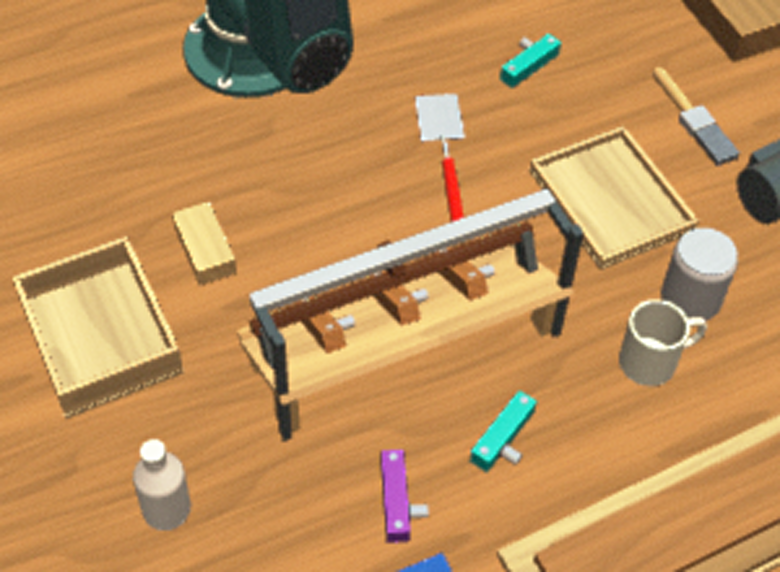

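View pics/t1.png

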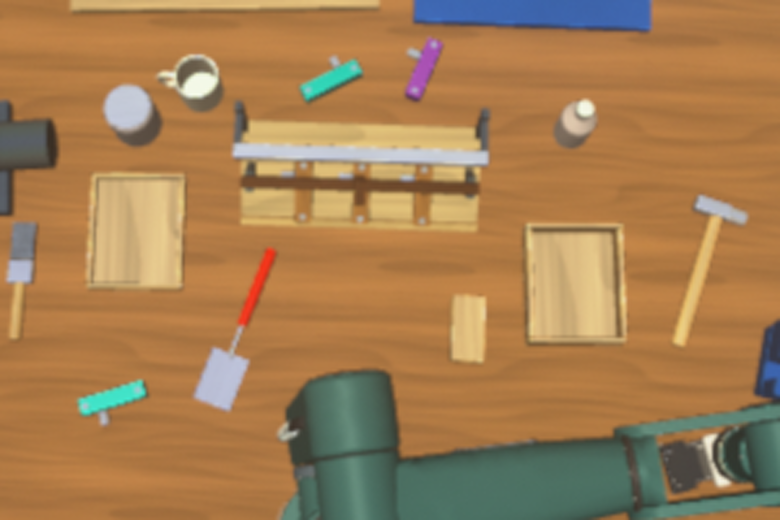

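The scene crop shows three brown stops on the rack, at crop (330,328), (404,300) and (470,277), under the bar and its lug at (388,255) and the grey lamp. The deeper tray is on the left at (100,325) and the shallower one on the right at (612,195). Things that could be mistaken for the stops are turquoise at (530,60) and (505,430) and purple at (395,495). In the top crop the brown stops are at (303,190), (361,190) and (423,190), and the decoys at (332,80), (425,68) and (112,397). I choose the brown ones on the rack.

```bash
cat > h.py <<'E'
import numpy as np,cv2
from scipy.spatial.transform import Rotation as Ro
from scipy.optimize import least_squares
from bench import robot
def cam(n):
    p=robot.camera_params(n);return p["camera_matrix"],cv2.Rodrigues(p["rvec"])[0],np.array(p["tvec"]).ravel()
def ray(n,u,v):
    K,R,t=cam(n);d=R.T@np.linalg.inv(K)@[u,v,1];return -R.T@t,d/np.linalg.norm(d)
def at(n,u,v,z):
    o,d=ray(n,u,v);return o+d*(z-o[2])/d[2]
def proj(n,P):
    K,R,t=cam(n);q=(K@(R@np.atleast_2d(P).T+t[:,None])).T;return q[:,:2]/q[:,2:]
def wproj(T,P):  # T: world_from_tool 4x4
    p=robot.camera_params("wrist");K=p["camera_matrix"];M=np.linalg.inv(T@p["tool_from_camera"])
    q=(M[:3,:3]@np.atleast_2d(P).T+M[:3,3:]).T;r=np.hypot(q[:,0],q[:,1]);th=np.arctan2(r,q[:,2])
    return np.c_[K[0,2]+K[0,0]*th*q[:,0]/r,K[1,2]+K[1,1]*th*q[:,1]/r]
def wray(T,u,v):
    p=robot.camera_params("wrist");K=p["camera_matrix"];W=T@p["tool_from_camera"]
    a=np.array([(u-K[0,2])/K[0,0],(v-K[1,2])/K[1,1]]);th=np.linalg.norm(a);s=np.sin(th)/th if th>0 else 1
    return W[:3,3],W[:3,:3]@np.r_[a*s,np.cos(th)]
def tool():
    o=robot.get_obs();T=np.eye(4);T[:3,:3]=Ro.from_euler("xyz",o["ee_rot"]).as_matrix();T[:3,3]=o["tool_pos"];return T
def tri(rays):
    A=np.zeros((3,3));b=np.zeros(3)
    for o,d in rays:
        Q=np.eye(3)-np.outer(d,d);A+=Q;b+=Q@o
    x=np.linalg.solve(A,b);return x,[np.linalg.norm((np.eye(3)-np.outer(d,d))@(x-o)) for o,d in rays]
E
python3 - <<'E'
from h import *
S=lambda u,v:(180+u/2.6,110+v/2.6)
Tt=lambda u,v:(180+u/2.6,120+v/2.6)
def pair(n,s,t): print(n,*[np.round(a,3) for a in tri([ray("scene",*S(*s)),ray("top",*Tt(*t))])])
pair("lamp +y end near",(553,193),(234,146))
pair("lamp other end",(254,298),(489,152))
for n,s,t in(("repairTL",(15,275),(626,343)),("repairTR",(127,240),(526,342)),("repairBR",(180,348),(526,225)),("repairBL",(67,405),(623,225)),
 ("readyL",(531,162),(184,288)),("readyT",(625,130),(88,288)),("readyR",(694,215),(92,174)),("readyB",(603,262),(184,174)),
 ("rack back right",(568,290),(246,122)),("rack back left",(283,388),(480,128)),("bar lug",(386,247),(359,183)),
 ("sand",(205,232),(468,327)),("stopL",(330,322),(423,172)),("bottle",(153,450),(585,107)),("scr",(455,190),(257,285))): pair(n,s,t)
E
```

```text
lamp +y end near [0.594 0.19  0.217] [0.003 0.003]
lamp other end [ 0.599 -0.207  0.222] [0.003 0.003]
repairTL [ 0.329 -0.453  0.056] [0.004 0.004]
repairTR [ 0.324 -0.295  0.045] [0. 0.]
repairBR [ 0.521 -0.289  0.052] [0.003 0.003]
repairBL [ 0.532 -0.449  0.035] [0.009 0.009]
readyL [0.397 0.285 0.019] [0.006 0.006]
readyT [0.391 0.448 0.012] [0.005 0.005]
readyR [0.583 0.45  0.031] [0. 0.]
readyB [0.594 0.296 0.015] [0.003 0.003]
rack back right [0.667 0.187 0.105] [0.004 0.004]
rack back left [ 0.667 -0.202  0.121] [0.003 0.003]
bar lug [ 0.554 -0.012  0.163] [0.002 0.002]
sand [ 0.347 -0.196  0.039] [0.004 0.004]
stopL [ 0.592 -0.111  0.105] [0.003 0.003]
bottle [ 0.701 -0.371  0.149] [0.002 0.002]
scr [0.405 0.159 0.025] [0.004 0.004]
```

```bash
cat >> h.py <<'E'
import json,os
def pose(x,y,z,yaw=180,tilt=30):
    T=np.eye(4);T[:3,:3]=Ro.from_euler("xyz",[180,tilt,yaw],degrees=True).as_matrix();T[:3,3]=x,y,z;return T
def calls(wps,T0,vmax=1.0,g=94):
    """each waypoint one call; prints number rounded and repeats; saves commanded pose"""
    T=T0.copy()
    for i,W in enumerate(wps):
        gg=g
        if isinstance(W,tuple): W,gg=W
        D=np.linalg.inv(T)@W; s=np.round(D[:3,3]/.1,3); r=np.round(Ro.from_matrix(D[:3,:3]).as_rotvec()/(np.pi/2),3)
        n=int(np.ceil(max(np.linalg.norm(s)*100/41.7,np.degrees(np.linalg.norm(r)*np.pi/2)/7.16)/vmax-1e-6))
        E=np.eye(4);E[:3,3]=s*.1;E[:3,:3]=Ro.from_rotvec(r*np.pi/2).as_matrix();T=T@E
        bad="  !!TOO BIG" if max(abs(np.r_[s,r]))>1 else ""
        print(i,[*s.tolist(),*r.tolist(),gg],"x",n,bad)
    np.save("cmd.npy",T)
def lerp(a,b,n):  # a,b = (x,y,z,yaw,tilt)
    return [pose(*(np.array(a)+(np.array(b)-a)*k/n)) for k in range(1,n+1)]
E
python3 - <<'E'
from h import *
a=(.149,-.53,.223,np.degrees(.2738),0);m=(.33,-.28,.32,110,15);b=(.474,-.01,.28,180,30)
calls(lerp(a,m,4)+lerp(m,b,4),pose(*a))
E
```

```text
0 [0.605, -0.479, -0.242, -0.009, -0.041, -0.262, 94] x 4 
1 [0.728, -0.198, -0.291, -0.025, -0.041, -0.261, 94] x 4 
2 [0.724, 0.118, -0.34, -0.043, -0.041, -0.258, 94] x 4 
3 [0.593, 0.413, -0.365, -0.059, -0.041, -0.255, 94] x 4 
4 [0.52, 0.569, -0.036, -0.057, -0.042, -0.186, 94] x 3 
5 [0.332, 0.696, -0.007, -0.068, -0.041, -0.182, 94] x 3 
6 [0.124, 0.759, 0.056, -0.081, -0.041, -0.178, 94] x 3 
7 [-0.082, 0.752, 0.152, -0.091, -0.042, -0.171, 94] x 3
```

>>> servo_tool([
  [0.605,-0.479,-0.242,-0.009,-0.041,-0.262,94],
  [0.605,-0.479,-0.242,-0.009,-0.041,-0.262,94],
  [0.605,-0.479,-0.242,-0.009,-0.041,-0.262,94],
  [0.605,-0.479,-0.242,-0.009,-0.041,-0.262,94],
  [0.605,-0.479,-0.242,-0.009,-0.041,-0.262,94],
])

```text
time: 1.62
tool_pos: [0.1948, -0.4665, 0.2475]
ee_rot: [3.139, 0.066, 0.688]
wrist_force: [0.0, -0.3, -1.0]
width: 0.094
finger_force: 0.0
```

>>> servo_tool([
  [0.728,-0.198,-0.291,-0.025,-0.041,-0.261,94],
  [0.728,-0.198,-0.291,-0.025,-0.041,-0.261,94],
  [0.728,-0.198,-0.291,-0.025,-0.041,-0.261,94],
  [0.728,-0.198,-0.291,-0.025,-0.041,-0.261,94],
  [0.728,-0.198,-0.291,-0.025,-0.041,-0.261,94],
])

```text
time: 2.03
tool_pos: [0.2395, -0.404, 0.2714]
ee_rot: [3.141, 0.131, 1.098]
wrist_force: [0.2, -0.4, -0.1]
width: 0.0936
finger_force: 0.0
```

>>> servo_tool([
  [0.724,0.118,-0.34,-0.043,-0.041,-0.258,94],
  [0.724,0.118,-0.34,-0.043,-0.041,-0.258,94],
  [0.724,0.118,-0.34,-0.043,-0.041,-0.258,94],
  [0.724,0.118,-0.34,-0.043,-0.041,-0.258,94],
  [0.724,0.118,-0.34,-0.043,-0.041,-0.258,94],
])

```text
time: 2.45
tool_pos: [0.2844, -0.3418, 0.2954]
ee_rot: [3.141, 0.196, 1.507]
wrist_force: [0.4, 0.9, -0.3]
width: 0.0938
finger_force: 0.0
```

>>> servo_tool([
  [0.593,0.413,-0.365,-0.059,-0.041,-0.255,94],
  [0.593,0.413,-0.365,-0.059,-0.041,-0.255,94],
  [0.593,0.413,-0.365,-0.059,-0.041,-0.255,94],
  [0.593,0.413,-0.365,-0.059,-0.041,-0.255,94],
  [0.593,0.413,-0.365,-0.059,-0.041,-0.255,94],
])

```text
time: 2.87
tool_pos: [0.3296, -0.2795, 0.3194]
ee_rot: [3.141, 0.261, 1.917]
wrist_force: [0.0, 0.5, 0.3]
width: 0.0938
finger_force: 0.0
```

>>> servo_tool([
  [0.52,0.569,-0.036,-0.057,-0.042,-0.186,94],
  [0.52,0.569,-0.036,-0.057,-0.042,-0.186,94],
  [0.52,0.569,-0.036,-0.057,-0.042,-0.186,94],
  [0.52,0.569,-0.036,-0.057,-0.042,-0.186,94],
])

```text
time: 3.2
tool_pos: [0.3655, -0.2113, 0.3086]
ee_rot: [3.141, 0.327, 2.224]
wrist_force: [-0.3, -0.4, -0.8]
width: 0.0936
finger_force: 0.0
```

>>> servo_tool([
  [0.332,0.696,-0.007,-0.068,-0.041,-0.182,94],
  [0.332,0.696,-0.007,-0.068,-0.041,-0.182,94],
  [0.332,0.696,-0.007,-0.068,-0.041,-0.182,94],
  [0.332,0.696,-0.007,-0.068,-0.041,-0.182,94],
])

```text
time: 3.53
tool_pos: [0.4015, -0.1447, 0.2987]
ee_rot: [-3.141, 0.391, 2.527]
wrist_force: [-0.8, 0.1, 0.7]
width: 0.0938
finger_force: 0.0
```

>>> servo_tool([
  [0.124,0.759,0.056,-0.081,-0.041,-0.178,94],
  [0.124,0.759,0.056,-0.081,-0.041,-0.178,94],
  [0.124,0.759,0.056,-0.081,-0.041,-0.178,94],
  [0.124,0.759,0.056,-0.081,-0.041,-0.178,94],
])

```text
time: 3.87
tool_pos: [0.4375, -0.0781, 0.2887]
ee_rot: [3.141, 0.456, 2.832]
wrist_force: [-0.9, -0.2, -0.6]
width: 0.0945
finger_force: 0.0
```

>>> servo_tool([
  [-0.082,0.752,0.152,-0.091,-0.042,-0.171,94],
  [-0.082,0.752,0.152,-0.091,-0.042,-0.171,94],
  [-0.082,0.752,0.152,-0.091,-0.042,-0.171,94],
  [-0.082,0.752,0.152,-0.091,-0.042,-0.171,94],
  [-0.082,0.752,0.152,-0.091,-0.042,-0.171,94],
  [-0.082,0.752,0.152,-0.091,-0.042,-0.171,94],
])

```text
time: 4.37
tool_pos: [0.4739, -0.0114, 0.28]
ee_rot: [-3.141, 0.524, 3.135]
wrist_force: [-0.0, -0.4, 0.3]
width: 0.0945
finger_force: 0.0
```

```bash
python3 - <<'E'
from h import *
o=robot.get_obs();T=tool();print(o["time"],o["tool_pos"],np.degrees(o["ee_rot"]),o["joint_positions"],np.load("cmd.npy")[:3,3])
np.save("Tv1.npy",T);im=robot.snapshot("wrist");cv2.imwrite("pics/w1.png",im[...,::-1])
for t in("rack","bar","bar_lug","stop_a","stop_a_mid","pin_a_tip","rack_lamp"): print(t,[(np.round(d["extent"]).astype(int).tolist(),round(d["conf"],2)) for d in robot.find_in(t,"wrist")][:5])
E
```

```text
4.3667 [ 0.47389225 -0.01143127  0.28002958] [-179.97847049   30.01961632  179.60989352] [-0.21844979 -0.48073059  1.81700395  0.10913101  1.29260797 -1.78480208] [ 0.47398453 -0.01001469  0.280045  ]
rack [([326, 198, 354, 191], 0.88)]
bar [([327, 184, 314, 40], 0.74), ([256, 157, 44, 83], 0.19)]
bar_lug [([327, 183, 313, 39], 0.81), ([346, 167, 15, 5], 0.28), ([247, 158, 34, 86], 0.18)]
stop_a [([255, 156, 40, 88], 0.91), ([405, 156, 38, 88], 0.78), ([335, 153, 43, 90], 0.72), ([347, 235, 36, 10], 0.7), ([328, 199, 356, 197], 0.67)]
stop_a_mid [([274, 236, 31, 11], 0.85), ([404, 154, 41, 87], 0.68), ([344, 235, 30, 11], 0.66)]
pin_a_tip [([488, 218, 43, 42], 0.45)]
rack_lamp [([327, 198, 359, 195], 0.88)]
```

View pics/w1.png

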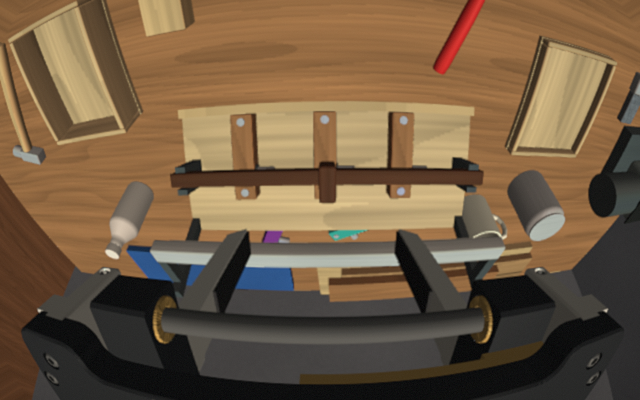

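The wrist view shows three brown stops at (244,155), (326,155) and (400,153), the bar from (170,180) to (483,177) with its lug at (327,183), and the lamp below at (330,253). This next crop checks the choice close up.

```bash
python3 - <<'E'
import cv2
a=cv2.imread("pics/w1.png")[95:265,160:490]
cv2.imwrite("pics/w1c.png",cv2.resize(a,None,fx=2.4,fy=2.4,interpolation=2))
E
```

```text
(no output)
```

View pics/w1c.png

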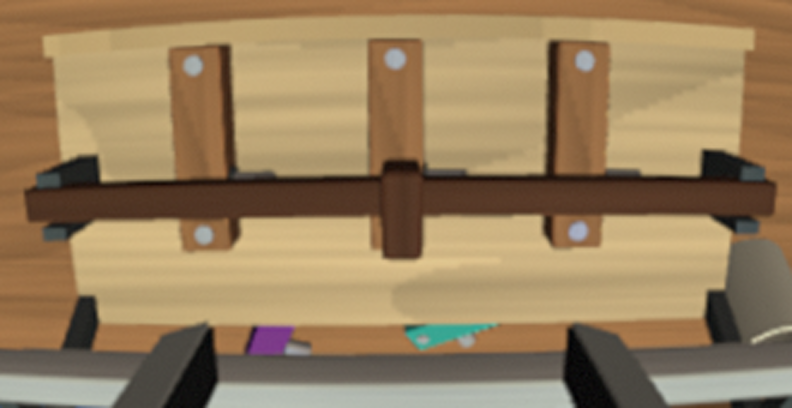

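The close crop confirms brown blocks with grey pins on their +y (right) side, at crop (200,150), (396,145) and (580,145). The lug's top face spans about u 383–422, v 168–258.

```bash
python3 - <<'E'
from h import *
T=np.load("Tv1.npy");c,s=np.cos(np.pi/6),.5
def rk(S,y,n): return [-.075+S*c-n*s,y,.030+S*s+n*c]
def W(p,X): 
    X=np.atleast_2d(X);R=Ro.from_euler("z",p[2]).as_matrix();return X@R.T+[p[0],p[1],p[3]]
uv=lambda L:np.array(L)/2.4+[160,95]
F=[((80,323),rk(.165,-.2,0)),((728,322),rk(.165,.2,0))]
B=[((27,188),(.068,-.196,.06)),((27,220),(.086,-.196,.06)),((775,180),(.068,.196,.06)),((775,213),(.086,.196,.06)),
 ((383,258),(.097,-.009,.096)),((422,258),(.097,.009,.096)),((384,170),(.057,-.009,.096)),((421,170),(.057,.009,.096))]
St={'L':[((170,49),(0,-.014,.03)),((221,47),(0,.014,.03)),((183,250),(.11,-.014,.03))],
'M':[((369,41),(0,-.014,.03)),((422,40),(0,.014,.03)),((372,250),(.11,-.014,.03))],
'R':[((560,44),(0,-.014,.03)),((608,43),(0,.014,.03)),((556,246),(.11,-.014,.03)),((601,246),(.11,.014,.03))]}
def res(q):
    p=q[:4];P=[];O=[]
    for o,x in F:O.append(o);P.append(x)
    for o,(S,y,n) in B:O.append(o);P.append(rk(S+q[8]*0,y+q[4],n))
    for i,k in enumerate("LMR"):
        for o,(S,y,n) in St[k]:O.append(o);P.append(rk(S,y+q[5+i],n))
    return ((wproj(T,W(p,P))-uv(O))).ravel()
r=least_squares(res,[.6,-.01,0,0,0,-.1,0,.1,0],loss="soft_l1")
print(np.round(r.x,4));print(np.round(res(r.x).reshape(-1,2),1).tolist())
p=r.x[:4];np.save("fit.npy",r.x)
print("lug",W(p,rk(.077,r.x[4],.086)))
for i in range(3):print("pinline block mid",W(p,rk(.077,r.x[5+i],.015)))
# check against top/scene
for n in("scene","top"):print(n,np.round(proj(n,W(p,[rk(.165,-.2,0),rk(.165,.2,0),[-.02,.2,.213],[-.02,-.2,.213]])),0).tolist())
E
```

```text
[ 0.6029 -0.005   0.0082 -0.0028 -0.0007 -0.1062 -0.0028  0.0946  0.    ]
[[2.5, -1.0], [-3.7, -3.4], [-0.5, 1.1], [1.3, 1.6], [0.2, 1.2], [-1.3, 1.3], [-0.2, 1.7], [0.6, 1.5], [-1.2, 1.2], [0.9, 1.0], [-0.3, -1.0], [0.0, -1.5], [0.2, -0.1], [-0.5, -1.2], [0.6, -1.1], [-0.1, -1.0], [-0.4, -2.0], [1.3, -0.8], [-1.4, -0.1], [0.6, -0.3]]
lug [[ 0.55154295 -0.00614709  0.14022217]]
pinline block mid [[ 0.58790378 -0.11130012  0.07873436]]
pinline block mid [[ 0.58705867 -0.00792429  0.07873436]]
pinline block mid [[0.58626249 0.08946562 0.07873436]]
scene [[288.0, 263.0], [400.0, 220.0], [391.0, 182.0], [276.0, 223.0]]
top [[364.0, 168.0], [272.0, 166.0], [268.0, 179.0], [367.0, 182.0]]
```

```bash
python3 - <<'E'
from h import *
T0=np.load("cmd.npy")
f=lambda u,v,z:np.round(at("top",180+u/2.6,120+v/2.6,z),3)
print("scraper tip",f(270,249,.02),"sand top corners",f(452,295,.035),f(486,296,.035),f(450,361,.035),"rack front",f(241,224,.03),f(478,229,.03))
y=180.5;g=np.array([.5525,-.006,.140]);n=np.array([-.5,0,.866])
pre=g+.05*n
calls([pose(*pre,y),pose(*g,y)],T0)
E
```

```text
scraper tip [0.467 0.138 0.02 ] sand top corners [ 0.399 -0.172  0.035] [ 0.399 -0.229  0.035] [ 0.289 -0.171  0.035] rack front [0.506 0.189 0.03 ] [ 0.514 -0.214  0.03 ]
0 [0.021, 0.041, 1.105, -0.003, 0.0, -0.005, 94] x 3   !!TOO BIG
1 [0.0, -0.002, 0.5, -0.0, 0.0, 0.0, 94] x 2
```

>>> servo_tool([
  [0.02,0.04,0.6,-0.003,0,-0.005,94],
  [0.02,0.04,0.6,-0.003,0,-0.005,94],
  [0.02,0.04,0.6,-0.003,0,-0.005,94],
])

```text
time: 5.02
tool_pos: [0.5003, -0.005, 0.2207]
ee_rot: [3.14, 0.515, -3.133]
wrist_force: [-0.4, 0.4, -0.8]
width: 0.0938
finger_force: 0.0
```

>>> servo_tool([
  [0,0,0.3,0,0,0,94],
  [0,0,0.5,0,0,0,94],
  [0,0,0.5,0,0,0,94],
  [0,0,0.5,0,0,0,94],
])

```text
time: 5.35
tool_pos: [0.5267, -0.0053, 0.1833]
ee_rot: [-3.141, 0.523, -3.133]
wrist_force: [0.3, -0.0, 1.1]
width: 0.0938
finger_force: 0.0
```

```bash
python3 - <<'E'
from h import *
T=tool();np.save("Tv2.npy",T);im=robot.snapshot("wrist");cv2.imwrite("pics/w2.png",im[...,::-1])
cv2.imwrite("pics/w2c.png",cv2.resize(im[80:300,120:530,::-1],None,fx=1.9,fy=1.9,interpolation=2))
print(T[:3,3])
E
```

```text
[ 0.52670147 -0.00529834  0.18330425]
```

View pics/w2c.png

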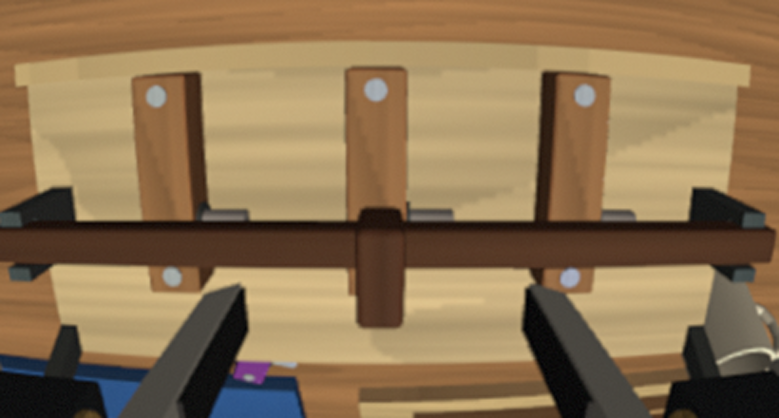

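The nearer wrist view shows the lug between the fingers, its top-face far edge from (357,327) to (404,327). The screws on the stops are at (156,96), (376,89) and (585,95), and nothing is in the way.

```bash
python3 - <<'E'
from h import *
T1,T2=np.load("Tv1.npy"),np.load("Tv2.npy")
a=lambda p:(p[0]/2.4+160,p[1]/2.4+95); b=lambda p:(p[0]/1.9+120,p[1]/1.9+80)
for n,p,q in(("lugL",(383,258),(357,327)),("lugR",(422,258),(404,327)),("scL1",(193,65),(156,96)),("scL2",(203,235),(172,276)),("scM",(395,59),(376,89)),("scR1",(585,61),(585,95)),("scR2",(578,231),(570,277)),("barR",(775,213),(773,261)),("blkMfl",(369,41),(347,68)),("blkMfr",(422,40),(407,67))):
    x,e=tri([wray(T1,*a(p)),wray(T2,*b(q))]);print(n,np.round(x,4),np.round(e,4))
f=np.load("fit.npy");c,s=.866,.5
def W(S,y,n): 
    R=Ro.from_euler("z",f[2]).as_matrix();return R@[-.075+S*c-n*s,y,.03+S*s+n*c]+[f[0],f[1],f[3]]
print("model lugL,R,blkMfl",W(.097,-.0097,.096),W(.097,.0083,.096),W(0,-.014+f[6],.03))
E
```

```text
lugL [ 0.5592 -0.015   0.1607] [0.0002 0.0002]
lugR [0.5604 0.0024 0.1597] [0.0001 0.0001]
scL1 [ 0.5196 -0.1117  0.0635] [0. 0.]
scL2 [ 0.6006 -0.1127  0.1055] [0. 0.]
scM [ 0.5295 -0.009   0.047 ] [0.0002 0.0002]
scR1 [0.5196 0.0881 0.0616] [0.0001 0.0001]
scR2 [0.5975 0.0883 0.1069] [0.0001 0.0001]
barR [0.5655 0.1887 0.1253] [0. 0.]
blkMfl [ 0.5156 -0.0222  0.0511] [0.0004 0.0004]
blkMfr [ 0.5563  0.0082 -0.0179] [0.0002 0.0002]
model lugL,R,blkMfl [ 0.56393394 -0.01501911  0.15887998] [0.56378679 0.00298029 0.15887998] [ 0.51299164 -0.02253027  0.05322398]
```

>>> servo_tool([
  [0,0,0.25,0,0,0,94],
  [0,0,0.48,0,0,0,94],
  [0,0,0.48,0,0,0,60],
  [0,0,0.48,0,0,0,5],
  [0,0,0.48,0,0,0,5],
  [0,0,0.48,0,0,0,5],
  [0,0,0.48,0,0,0,5],
  [0,0,0.48,0,0,0,5],
  [0,0,0.48,0,0,0,5],
  [0,0,0.48,0,0,0,5],
])

```text
time: 6.23
tool_pos: [0.5511, -0.0052, 0.1422]
ee_rot: [-3.141, 0.525, -3.133]
wrist_force: [0.2, -0.0, 0.3]
width: 0.0442
finger_force: 0.0
```

>>> servo_tool([
  [0,0,0,0,0,0,5],
  [0,0,0,0,0,0,5],
  [0,0,0,0,0,0,5],
  [0,0,0,0,0,0,5],
  [0,0,0,0,0,0,5],
  [0,0,0,0,0,0,5],
  [0,0,0,0,0,0,5],
])

```text
time: 6.82
tool_pos: [0.551, -0.0054, 0.1416]
ee_rot: [-3.141, 0.524, -3.133]
wrist_force: [0.2, -0.6, -0.5]
width: 0.0178
finger_force: 30.0
```

>>> servo_tool([
  [0,0,-0.1,0,0,0,5],
  [0,0,-0.2,0,0,0,5],
  [0,0,-0.3,0,0,0,5],
  [0,0,-0.3,0,0,0,5],
])

```text
time: 7.15
tool_pos: [0.5361, -0.0053, 0.1702]
ee_rot: [-3.141, 0.527, -3.132]
wrist_force: [0.4, 0.0, -1.2]
width: 0.018
finger_force: 30.0
```

```bash
python3 - <<'E'
from h import *
o=robot.get_obs();print(o["wrist_force"],o["wrist_torque"],o["width"],o["finger_force"])
# commanded pose chain so far
T=pose(.474,-.01,.28)
def step(T,r):
    E=np.eye(4);E[:3,3]=np.array(r[:3])*.1;E[:3,:3]=Ro.from_rotvec(np.array(r[3:6])*np.pi/2).as_matrix();return T@E
T=step(T,[.02,.04,.6,-.003,0,-.005]);T=step(T,[0,0,.98-.3,0,0,0]);print(T[:3,3],o["tool_pos"])
a=(*T[:3,3],180.5,30)
P=[pose(*(T[:3,3]+.06*np.array([-.5,0,.866])),180.5,30), pose(.481,-.03,.20,180.2,18),pose(.480,-.07,.12,180,0),pose(.480,-.07,.055,180,0)]
calls(P,T,vmax=.6,g=5)
E
```

```text
[ 0.41012524  0.03782337 -1.2231842 ] [ 0.06311966  0.20590156 -0.02389713] 0.017995413905709936 29.99966472387314
[ 0.53626648 -0.00567956  0.16814877] [ 0.53611909 -0.00530781  0.17016855]
0 [-0.0, 0.003, -0.6, 0.0, 0.0, 0.0, 5] x 3 
1 [0.321, -0.241, 0.047, 0.002, 0.133, 0.003, 5] x 3 
2 [0.259, -0.399, 0.757, -0.0, 0.2, 0.002, 5] x 5 
3 [0.0, -0.0, 0.65, -0.0, 0.0, 0.0, 5] x 3
```

>>> servo_tool([
  [0,0,-0.2,0,0,0,5],
  [0,0,-0.4,0,0,0,5],
  [0,0,-0.6,0,0,0,5],
  [0,0,-0.6,0,0,0,5],
])

```text
time: 7.48
tool_pos: [0.5067, -0.0057, 0.2245]
ee_rot: [-3.14, 0.532, -3.132]
wrist_force: [0.6, -0.4, -1.1]
width: 0.0173
finger_force: 30.0
```

>>> servo_tool([
  [0.107,-0.08,0.016,0,0.044,0.001,5],
  [0.214,-0.161,0.031,0.001,0.089,0.002,5],
  [0.321,-0.241,0.047,0.002,0.133,0.003,5],
  [0.321,-0.241,0.047,0.002,0.133,0.003,5],
])

```text
time: 7.82
tool_pos: [0.4808, -0.0308, 0.1976]
ee_rot: [-3.14, 0.311, -3.139]
wrist_force: [-0.2, 0.3, -1.3]
width: 0.018
finger_force: 30.0
```

>>> servo_tool([
  [0.06,-0.1,0.19,0,0.05,0,5],
  [0.13,-0.2,0.38,0,0.1,0.001,5],
  [0.19,-0.3,0.57,0,0.15,0.001,5],
  [0.259,-0.399,0.757,0,0.2,0.002,5],
  [0.259,-0.399,0.757,0,0.2,0.002,5],
  [0.259,-0.399,0.757,0,0.2,0.002,5],
])

```text
time: 8.32
tool_pos: [0.4794, -0.0693, 0.1169]
ee_rot: [3.14, -0.002, 3.141]
wrist_force: [0.3, -0.6, -1.4]
width: 0.0179
finger_force: 30.0
```

>>> servo_tool([
  [0,0,0.2,0,0,0,5],
  [0,0,0.4,0,0,0,5],
  [0,0,0.55,0,0,0,5],
  [0,0,0.65,0,0,0,5],
  [0,0,0.65,0,0,0,5],
  [0,0,0.65,0,0,0,5],
])

```text
time: 8.82
tool_pos: [0.48, -0.0696, 0.0556]
ee_rot: [-3.141, 0.004, -3.141]
wrist_force: [0.7, -0.3, -1.5]
width: 0.0176
finger_force: 30.0
```

```bash
python3 - <<'E'
from h import *
o=robot.get_obs();print(o["time"],o["tool_pos"],np.degrees(o["ee_rot"]),o["wrist_force"],o["width"])
im=robot.snapshot("scene");im2=robot.snapshot("wrist")
cv2.imwrite("pics/s2.png",np.vstack([cv2.resize(im[110:330,180:480,::-1],(600,440),interpolation=2)[60:330],cv2.resize(im2[...,::-1],(600,375))[:300]]))
E
```

```text
8.8167 [ 0.48002962 -0.0695911   0.05562893] [-179.93935575    0.20300304 -179.97537214] [ 0.74399864 -0.29659938 -1.51745019] 0.01755536208434865
```

View pics/s2.png

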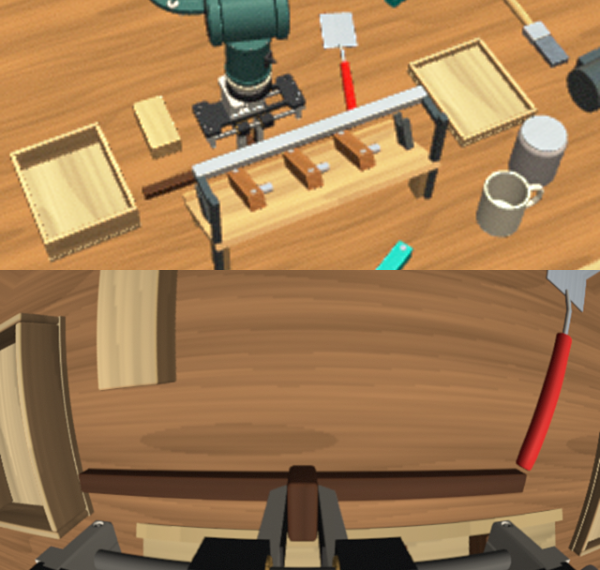

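The scene view shows all three stops still on the rack and the bar held level just above the bench. In the wrist view the bar's ends are close to the box at (85,485) and to the scraper tip at (525,468), so I check the clearances.

```bash
python3 - <<'E'
from h import *
T=tool();k=640/600
def hit(u,v,z):
    o,d=wray(T,u*k,(v-270)*k);return np.round(o+d*(z-o[2])/d[2],4)
print("scr tip",hit(525,470,.015),hit(518,466,.01),"bar R far/near",hit(525,490,.029),hit(527,474,.029),"bar L",hit(82,472,.029),hit(85,490,.029))
print("box",[hit(90,520,z) for z in(0,.06)],[hit(68,410,z) for z in(0,.06)],"rack front",hit(135,524,.03),hit(555,511,.03))
print("box base pred",(wproj(T,[[.525,-.289,0],[.525,-.289,.06],[.33,-.292,0],[.33,-.292,.06]])/k+[0,270]).round())
E
```

```text
scr tip [0.4732 0.1398 0.015 ] [0.4708 0.1336 0.01  ] bar R far/near [0.4874 0.1319 0.029 ] [0.4719 0.1294 0.029 ] bar L [ 0.47   -0.2627  0.029 ] [ 0.4872 -0.2643  0.029 ]
box [array([ 0.5366, -0.2993,  0.    ]), array([ 0.4984, -0.2364,  0.06  ])] [array([ 0.4175, -0.2977,  0.    ]), array([ 0.4119, -0.2353,  0.06  ])] rack front [ 0.5158 -0.2129  0.03  ] [0.514  0.1896 0.03  ]
box base pred [[ 94. 511.]
 [ 59. 540.]
 [ 68. 320.]
 [ 22. 316.]]
```

>>> servo_tool([
  [-0.02,-0.07,0,0,0,0,5],
  [-0.04,-0.14,0,0,0,0,5],
  [-0.04,-0.14,0,0,0,0,5],
  [-0.04,-0.14,0.04,0,0,0,5],
  [-0.04,-0.14,0.08,0,0,0,5],
  [-0.04,-0.14,0.08,0,0,0,5],
])

```text
time: 9.42
tool_pos: [0.483, -0.0837, 0.0453]
ee_rot: [-3.142, -0.001, 3.141]
wrist_force: [-0.2, -0.0, -1.8]
width: 0.0179
finger_force: 30.0
```

>>> servo_tool([
  [0,0,0.02,0,0,0,5],
  [0,0,0.02,0,0,0,5],
])

```text
time: 9.58
tool_pos: [0.4834, -0.0837, 0.0439]
ee_rot: [-3.141, -0.0, -3.141]
wrist_force: [0.5, -0.3, -1.6]
width: 0.0176
finger_force: 30.0
```

>>> servo_tool([
  [0,0,0.02,0,0,0,5],
  [0,0,0.02,0,0,0,5],
])

```text
time: 9.75
tool_pos: [0.4836, -0.0838, 0.0422]
ee_rot: [-3.141, 0.001, -3.141]
wrist_force: [-0.5, 0.6, -1.6]
width: 0.0178
finger_force: 30.0
```

>>> servo_tool([
  [0,0,0.02,0,0,0,5],
  [0,0,0.02,0,0,0,5],
])

```text
time: 9.92
tool_pos: [0.4841, -0.0839, 0.0418]
ee_rot: [-3.141, 0.002, -3.141]
wrist_force: [-1.6, -0.0, 5.3]
width: 0.0179
finger_force: 30.0
```

>>> servo_tool([
  [0,0,0.015,0,0,0,5],
  [0,0,0.015,0,0,0,5],
])

```text
time: 10.08
tool_pos: [0.4841, -0.0839, 0.0418]
ee_rot: [-3.141, 0.002, -3.141]
wrist_force: [-5.0, 2.2, 11.6]
width: 0.0176
finger_force: 30.0
```

```bash
cat >> h.py <<'E'
XE,ZE,PSI=.526,.0303,np.radians(.47)
def slope(s,y,n):  # TCP world pos; y = world y near the pin line
    return np.array([XE+.866*s-.5*n-np.sin(PSI)*(y+.005),y,ZE+.5*s+.866*n])
YB=dict(L=-.1117,M=-.0084,R=.0885)
def sp(s,y,n): return pose(*slope(s,y,n),180.5,30)
E
python3 - <<'E'
from h import *
T=np.load("cmd.npy");E=np.eye(4);E[:3,3]=[-.004,-.014,.0155];T=T@E;print(T[:3,3])
y=YB["L"]+.012
calls([(pose(.484,-.084,.125,180,0),50),(pose(.484,-.095,.20,180.2,14),80),(sp(.077,y,.092),80),(sp(.077,y,.022),80)],T)
print(slope(.077,y,.022))
E
```

```text
[ 0.48403228 -0.08398152  0.03952529]
0 [-0.0, -0.0, -0.855, -0.0, 0.0, 0.0, 50] x 3 
1 [-0.0, -0.111, -0.75, -0.0, -0.155, -0.002, 80] x 2 
2 [-0.492, -0.049, 0.654, -0.002, -0.178, -0.003, 80] x 3 
3 [0.0, -0.003, 0.7, 0.0, 0.0, 0.0, 80] x 2 
[ 0.58245882 -0.0997      0.087852  ]
```

>>> servo_tool([
  [0,0,-0.02,0,0,0,50],
  [0,0,-0.02,0,0,0,50],
  [0,0,-0.02,0,0,0,50],
  [0,0,-0.02,0,0,0,50],
  [0,0,-0.02,0,0,0,50],
  [0,0,-0.2,0,0,0,50],
  [0,0,-0.5,0,0,0,50],
  [0,0,-0.855,0,0,0,50],
  [0,0,-0.855,0,0,0,50],
])

```text
time: 10.83
tool_pos: [0.4878, -0.085, 0.1318]
ee_rot: [-3.137, 0.014, -3.141]
wrist_force: [1.0, -0.1, 0.3]
width: 0.0499
finger_force: 0.0
```

>>> servo_tool([
  [0,-0.111,-0.75,0,-0.155,-0.002,80],
  [0,-0.111,-0.75,0,-0.155,-0.002,80],
  [0,-0.111,-0.75,0,-0.155,-0.002,80],
])

```text
time: 11.08
tool_pos: [0.4852, -0.0965, 0.2072]
ee_rot: [-3.135, 0.26, -3.138]
wrist_force: [0.4, 0.1, 1.0]
width: 0.0667
finger_force: 0.0
```

>>> servo_tool([
  [-0.492,-0.049,0.654,-0.002,-0.178,-0.003,80],
  [-0.492,-0.049,0.654,-0.002,-0.178,-0.003,80],
  [-0.492,-0.049,0.654,-0.002,-0.178,-0.003,80],
  [-0.492,-0.049,0.654,-0.002,-0.178,-0.003,80],
  [-0.492,-0.049,0.654,-0.002,-0.178,-0.003,80],
])

```text
time: 11.5
tool_pos: [0.5464, -0.0995, 0.1469]
ee_rot: [3.141, 0.521, -3.134]
wrist_force: [-0.0, 0.6, 0.3]
width: 0.08
finger_force: 0.0
```

```bash
python3 - <<'E'
from h import *
o=robot.get_obs();T=tool();print(o["time"],o["tool_pos"],np.degrees(o["ee_rot"]),o["wrist_force"],o["width"],slope(.077,-.0997,.092))
im=robot.snapshot("wrist");np.save("Tv3.npy",T);cv2.imwrite("pics/w3.png",im[...,::-1]);cv2.imwrite("pics/w3c.png",cv2.resize(im[0:330,:,::-1],(800,412)))
# predicted model points for stop L: top-face front/back corners, pin tip
P=[slope(0,YB["L"]-.014,.03),slope(0,YB["L"]+.014,.03),slope(.11,YB["L"]-.014,.03),slope(.077,YB["L"]+.038,.023),slope(0,YB["M"]-.014,.03)]
print((wproj(T,P)*1.25).round())
E
```

```text
11.5 [ 0.54641388 -0.09954674  0.14691907] [ 179.95119965   29.8734758  -179.5563903 ] [-0.03377108  0.55077725  0.2656615 ] 0.07996798648027156 [ 0.54745882 -0.0997      0.148472  ]
[[358. 149.]
 [406. 148.]
 [362. 322.]
 [443. 271.]
 [533. 152.]]
```

View pics/w3c.png

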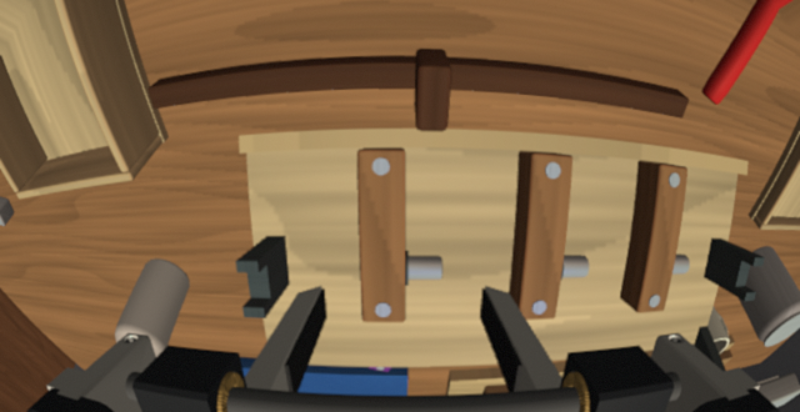

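The stop's corners lie within 2 px of prediction (front corners predicted at (358,149) and (406,148)), the pin at (425,268) is between the fingers, and the bar rests flat on the bench at (420,80). I descend and squeeze to a 44 mm opening.

>>> servo_tool([
  [0,0,0.35,0,0,0,80],
  [0,0,0.55,0,0,0,80],
  [0,0,0.68,0,0,0,80],
  [0,0,0.68,0,0,0,80],
])

```text
time: 11.88
tool_pos: [0.5816, -0.0989, 0.0876]
ee_rot: [3.141, 0.521, -3.132]
wrist_force: [-0.3, 0.8, -0.3]
width: 0.0804
finger_force: 0.0
```

>>> servo_tool([
  [0,0,0,0,0,0,44],
  [0,0,0,0,0,0,44],
  [0,0,0,0,0,0,44],
  [0,0,0,0,0,0,44],
  [0,0,0,0,0,0,44],
  [0,0,0,0,0,0,44],
  [0,0,0,0,0,0,44],
  [0,0,0,0,0,0,44],
])

```text
time: 12.55
tool_pos: [0.5817, -0.101, 0.0907]
ee_rot: [-3.138, 0.526, -3.132]
wrist_force: [-4.3, -4.6, 4.1]
width: 0.0442
finger_force: 10.2
```

>>> servo_tool([
  [0,0,0,0,0,0,44],
  [0,0,0,0,0,0,44],
])

```text
time: 12.72
tool_pos: [0.5817, -0.1009, 0.0907]
ee_rot: [-3.138, 0.526, -3.132]
wrist_force: [-3.7, -4.1, 3.6]
width: 0.0443
finger_force: 10.2
```

>>> servo_tool([
  [0,0,0,0,0,0,42],
  [0,0,0,0,0,0,42],
])

```text
time: 12.88
tool_pos: [0.5817, -0.1011, 0.0907]
ee_rot: [-3.138, 0.526, -3.132]
wrist_force: [-4.4, -4.8, 4.5]
width: 0.0425
finger_force: 11.9
```

>>> servo_tool([
  [0,0,0,0,0,0,80],
  [0,0,0,0,0,0,80],
  [0,0,0,0,0,0,80],
  [0,0,0,0,0,0,80],
  [0,0,-0.2,0,0,0,80],
  [0,0,-0.47,0,0,0,80],
  [0,0.3,-0.5,0,0,0,80],
  [0,0.65,-0.5,0,0,0,80],
  [0,1.0,-0.5,0,0,0,80],
  [0,1.0,-0.5,0,0,0,80],
])

```text
time: 13.72
tool_pos: [0.5545, 0.0057, 0.132]
ee_rot: [3.139, 0.523, -3.128]
wrist_force: [-0.9, -0.2, -0.5]
width: 0.0799
finger_force: 0.0
```

>>> servo_tool([
  [0,0.033,0.2,0,0,0,80],
  [0,0.033,0.47,0,0,0,80],
  [0,0.033,0.47,0,0,0,80],
  [0,0.033,0.47,0,0,0,44],
  [0,0.033,0.47,0,0,0,44],
  [0,0.033,0.47,0,0,0,44],
  [0,0.033,0.47,0,0,0,44],
  [0,0.033,0.47,0,0,0,44],
  [0,0.033,0.47,0,0,0,44],
  [0,0.033,0.47,0,0,0,44],
  [0,0.033,0.47,0,0,0,44],
  [0,0.033,0.47,0,0,0,44],
])

```text
time: 14.72
tool_pos: [0.5793, 0.0025, 0.0933]
ee_rot: [-3.138, 0.526, -3.132]
wrist_force: [-4.1, -4.8, 4.5]
width: 0.0445
finger_force: 15.2
```

>>> servo_tool([
  [0,0,0,0,0,0,44],
  [0,0,0,0,0,0,44],
])

```text
time: 14.88
tool_pos: [0.5793, 0.0024, 0.0933]
ee_rot: [-3.138, 0.526, -3.132]
wrist_force: [-4.9, -4.1, 4.6]
width: 0.0446
finger_force: 15.2
```

>>> servo_tool([
  [0,0,0,0,0,0,42],
  [0,0,0,0,0,0,42],
])

```text
time: 15.05
tool_pos: [0.5793, 0.0024, 0.0933]
ee_rot: [-3.138, 0.526, -3.132]
wrist_force: [-4.4, -4.7, 5.0]
width: 0.0428
finger_force: 17.9
```

>>> servo_tool([
  [0,0,0,0,0,0,80],
  [0,0,0,0,0,0,80],
  [0,0,0,0,0,0,80],
  [0,0,0,0,0,0,80],
  [0,0,-0.2,0,0,0,80],
  [0,0,-0.47,0,0,0,80],
  [0,0.3,-0.47,0,0,0,80],
  [0,0.65,-0.47,0,0,0,80],
  [0,0.97,-0.47,0,0,0,80],
  [0,0.97,-0.47,0,0,0,80],
])

```text
time: 15.88
tool_pos: [0.554, 0.1054, 0.1323]
ee_rot: [3.14, 0.524, -3.128]
wrist_force: [0.8, 0.0, -0.5]
width: 0.08
finger_force: 0.0
```

>>> servo_tool([
  [0,0,0.2,0,0,0,80],
  [0,0,0.47,0,0,0,80],
  [0,0,0.47,0,0,0,80],
  [0,0,0.47,0,0,0,44],
  [0,0,0.47,0,0,0,44],
  [0,0,0.47,0,0,0,44],
  [0,0,0.47,0,0,0,44],
  [0,0,0.47,0,0,0,44],
  [0,0,0.47,0,0,0,44],
  [0,0,0.47,0,0,0,44],
  [0,0,0.47,0,0,0,44],
  [0,0,0.47,0,0,0,44],
])

```text
time: 16.88
tool_pos: [0.5786, 0.0996, 0.0934]
ee_rot: [-3.138, 0.526, -3.132]
wrist_force: [-3.2, -5.5, 5.0]
width: 0.0443
finger_force: 24.0
```

>>> servo_tool([
  [0,0,0,0,0,0,44],
  [0,0,0,0,0,0,44],
])

```text
time: 17.05
tool_pos: [0.5786, 0.0995, 0.0934]
ee_rot: [-3.138, 0.526, -3.132]
wrist_force: [-4.2, -6.2, 4.4]
width: 0.0448
finger_force: 24.0
```

>>> servo_tool([
  [0,0,0,0,0,0,42],
  [0,0,0,0,0,0,42],
])

```text
time: 17.22
tool_pos: [0.5786, 0.0996, 0.0935]
ee_rot: [-3.138, 0.526, -3.132]
wrist_force: [-3.3, -4.8, 5.0]
width: 0.0421
finger_force: 28.8
```

Equal 8 mm squeezes gave 10.2 N for L (weakest), 15.2 N for M (between) and 24 N for R (stiffest). So R goes in the shallow tray, L in the deep box, and M stays on the rack.

>>> servo_tool([
  [0,0,0,0,0,0,80],
  [0,0,0,0,0,0,80],
  [0,0,0,0,0,0,80],
  [0,0,0,0,0,0,80],
  [0.15,0,0,0,0,0,80],
  [0.29,0,0,0,0,0,80],
  [0.29,-0.07,0.03,0,0,0,80],
  [0.29,-0.07,0.03,0,0,0,80],
  [0.29,-0.07,0.03,0,0,0,20],
  [0.29,-0.07,0.03,0,0,0,20],
  [0.29,-0.07,0.03,0,0,0,20],
  [0.29,-0.07,0.03,0,0,0,20],
])

```text
time: 18.22
tool_pos: [0.5552, 0.0937, 0.0752]
ee_rot: [-3.142, 0.525, -3.133]
wrist_force: [-0.0, 0.3, -0.2]
width: 0.0565
finger_force: 0.0
```

>>> servo_tool([
  [0,0,0,0,0,0,20],
  [0,0,0,0,0,0,20],
  [0,0,0,0,0,0,20],
  [0,0,0,0,0,0,20],
  [0,0,0,0,0,0,20],
  [0,0,0,0,0,0,20],
])

```text
time: 18.72
tool_pos: [0.555, 0.0933, 0.0752]
ee_rot: [-3.141, 0.526, -3.133]
wrist_force: [1.1, -2.4, 0.4]
width: 0.0276
finger_force: 29.8
```

```bash
python3 - <<'E'
from h import *
o=robot.get_obs();print(o["time"],o["tool_pos"],o["width"],o["finger_force"],o["wrist_force"])
for n,b,cam_,z in(("ready",(234,210),"top",.02),("ready",(415,185),"scene",.013),("repair",(401,227),"top",.05),("repair",(217,236),"scene",.03)): print(n,at(cam_,*b,z))
# commanded pose chain: sp(.077,yL,.092) then tool shifts
T=sp(.077,YB["L"]+.012,.092);E=np.eye(4);E[:3,3]=[.029,.1033+.097-.007-.003*0,.068-.003+.003];T=T@E;print("cmd",T[:3,3])
up=T[:3,3]+.07*np.array([-.5,0,.866])
calls([(pose(*up,180.5,30),20)]+[(p,20) for p in lerp((*up,180.5,30),(.49,.20,.22,180,15),1)+lerp((.49,.20,.22,180,15),(.49,.37,.10,180,0),2)+[pose(.49,.37,.045,180,0)]],T,vmax=.6)
E
```

```text
18.7167 [0.55502892 0.09333716 0.07516312] 0.027593561003040633 29.831512570381165 [ 1.10854384 -2.4292182   0.44659671]
ready [0.48400252 0.36013641 0.02      ]
ready [0.49408882 0.37050008 0.013     ]
repair [ 0.43311378 -0.37396078  0.05      ]
repair [ 0.43435902 -0.37363448  0.03      ]
cmd [0.55465691 0.09367018 0.07508227]
0 [-0.0, 0.003, -0.7, 0.0, -0.0, -0.0, 20] x 3 
1 [-0.173, 1.066, -0.874, 0.002, 0.167, 0.005, 20] x 6   !!TOO BIG
2 [0.155, 0.85, 0.58, 0.0, 0.083, 0.0, 20] x 5 
3 [0.078, 0.85, 0.595, 0.0, 0.083, 0.0, 20] x 5 
4 [0.0, -0.0, 0.55, 0.0, 0.0, 0.0, 20] x 3
```

```bash
python3 - <<'E'
from h import *
T=sp(.077,YB["L"]+.012,.092);E=np.eye(4);E[:3,3]=[.029,.1033+.097-.007,.068];T=T@E
up=T[:3,3]+.07*np.array([-.5,0,.866])
a=(.475,.10,.22,180,15)
calls([(p,20) for p in [pose(*up,180.5,30),pose(*a)]+lerp(a,(.49,.37,.12,180,0),3)+[pose(.49,.37,.045,180,0)]],T,vmax=.6)
E
```

```text
0 [-0.0, 0.003, -0.7, 0.0, -0.0, -0.0, 20] x 3 
1 [-0.035, 0.067, -0.953, 0.002, 0.167, 0.005, 20] x 4 
2 [0.037, 0.9, 0.335, 0.0, 0.055, 0.0, 20] x 4 
3 [0.009, 0.9, 0.337, 0.0, 0.056, 0.0, 20] x 4 
4 [-0.021, 0.9, 0.337, 0.0, 0.055, 0.0, 20] x 4 
5 [0.0, 0.0, 0.75, 0.0, 0.0, 0.0, 20] x 3
```

>>> servo_tool([
  [0,0,-0.1,0,0,0,20],
  [0,0,-0.3,0,0,0,20],
  [0,0,-0.5,0,0,0,20],
  [0,0,-0.7,0,0,0,20],
])

```text
time: 19.05
tool_pos: [0.5174, 0.0936, 0.1338]
ee_rot: [3.141, 0.519, -3.133]
wrist_force: [-0.0, 0.8, -2.5]
width: 0.0276
finger_force: 30.0
```

>>> servo_tool([
  [-0.01,0.015,-0.24,0,0.04,0.001,20],
  [-0.02,0.03,-0.48,0.001,0.08,0.002,20],
  [-0.03,0.05,-0.72,0.001,0.125,0.004,20],
  [-0.035,0.067,-0.953,0.002,0.167,0.005,20],
  [-0.035,0.067,-0.953,0.002,0.167,0.005,20],
])

```text
time: 19.47
tool_pos: [0.4769, 0.1006, 0.225]
ee_rot: [3.14, 0.269, -3.141]
wrist_force: [0.8, 0.0, -0.7]
width: 0.0275
finger_force: 30.0
```

>>> servo_tool([
  [0.01,0.2,0.08,0,0.013,0,20],
  [0.02,0.43,0.16,0,0.027,0,20],
  [0.03,0.67,0.25,0,0.04,0,20],
  [0.037,0.9,0.335,0,0.055,0,20],
])

```text
time: 19.8
tool_pos: [0.4786, 0.1906, 0.1831]
ee_rot: [-3.141, 0.172, -3.141]
wrist_force: [0.0, -0.1, -0.7]
width: 0.0277
finger_force: 30.0
```

>>> servo_tool([
  [0,0.22,0.08,0,0.014,0,20],
  [0.005,0.45,0.17,0,0.028,0,20],
  [0.007,0.67,0.25,0,0.042,0,20],
  [0.009,0.9,0.337,0,0.056,0,20],
])

```text
time: 20.13
tool_pos: [0.4835, 0.2805, 0.1496]
ee_rot: [-3.141, 0.084, -3.141]
wrist_force: [0.5, -0.6, -2.8]
width: 0.028
finger_force: 30.0
```

>>> servo_tool([
  [-0.005,0.22,0.08,0,0.014,0,20],
  [-0.01,0.45,0.17,0,0.028,0,20],
  [-0.015,0.7,0.25,0,0.042,0,20],
  [-0.021,0.9,0.337,0,0.055,0,20],
  [-0.021,0.9,0.337,0,0.055,0,20],
])

```text
time: 20.55
tool_pos: [0.4879, 0.372, 0.1136]
ee_rot: [-3.14, -0.005, -3.138]
wrist_force: [-0.4, -0.5, -4.0]
width: 0.0279
finger_force: 30.0
```

>>> servo_tool([
  [0,0,0.25,0,0,0,20],
  [0,0,0.5,0,0,0,20],
  [0,0,0.75,0,0,0,20],
  [0,0,0.75,0,0,0,20],
  [0,0,0.75,0,0,0,20],
])

```text
time: 20.97
tool_pos: [0.4878, 0.368, 0.0415]
ee_rot: [-3.138, -0.004, 3.142]
wrist_force: [0.1, -0.5, -1.5]
width: 0.028
finger_force: 30.0
```

```bash
python3 - <<'E'
from h import *
o=robot.get_obs();T=tool();print(o["time"],o["tool_pos"],np.degrees(o["ee_rot"]),o["wrist_force"],o["width"])
im=robot.snapshot("wrist");cv2.imwrite("pics/w4.png",im[...,::-1])
E
```

```text
20.9667 [0.48775852 0.3680396  0.04145439] [-179.81473922   -0.22529039  179.99950785] [ 0.05941182 -0.54113968 -1.50512964] 0.027991804153425896
```

View pics/w4.png

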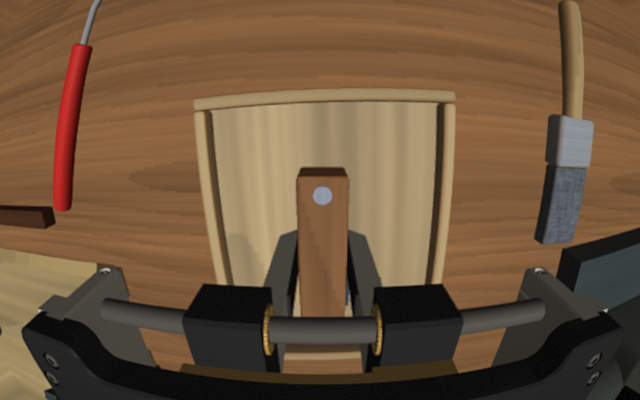

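The wrist view shows the stop above the shallow tray's floor, with its front end at (323,172) well inside the walls at u 205–450. I lower it until it touches.

>>> servo_tool([
  [0,0,0.04,0,0,0,20],
  [0,0,0.08,0,0,0,20],
  [0,0,0.08,0,0,0,20],
])

```text
time: 21.27
tool_pos: [0.4903, 0.3698, 0.0372]
ee_rot: [3.141, 0.002, -3.141]
wrist_force: [-0.5, -0.2, -2.2]
width: 0.0277
finger_force: 30.0
```

>>> servo_tool([
  [0,0,0.02,0,0,0,20],
  [0,0,0.02,0,0,0,20],
])

```text
time: 21.43
tool_pos: [0.49, 0.3698, 0.0347]
ee_rot: [3.141, 0.002, -3.141]
wrist_force: [-0.7, -0.7, -1.5]
width: 0.028
finger_force: 30.0
```

>>> servo_tool([
  [0,0,0.02,0,0,0,20],
  [0,0,0.02,0,0,0,20],
])

```text
time: 21.6
tool_pos: [0.4901, 0.3699, 0.0326]
ee_rot: [3.141, 0.002, -3.141]
wrist_force: [0.6, -1.1, -0.9]
width: 0.0279
finger_force: 30.0
```

>>> servo_tool([
  [0,0,0.02,0,0,0,20],
  [0,0,0.02,0,0,0,20],
])

```text
time: 21.77
tool_pos: [0.4905, 0.3699, 0.0319]
ee_rot: [3.141, 0.002, -3.141]
wrist_force: [-0.5, -1.5, 4.2]
width: 0.0277
finger_force: 30.0
```

>>> servo_tool([
  [0,0,0.01,0,0,0,20],
  [0,0,0.01,0,0,0,20],
])

```text
time: 21.93
tool_pos: [0.4905, 0.3699, 0.0319]
ee_rot: [3.141, 0.003, -3.141]
wrist_force: [-1.1, -2.1, 8.0]
width: 0.0278
finger_force: 30.0
```

```bash
python3 - <<'E'
from h import *
T=pose(.49,.37,.030,180,0);a=(.485,.33,.20,180,5);b=(.47,-.10,.21,180,20)
calls([(p,60) for p in [pose(.49,.37,.115,180,0),pose(*a)]+lerp(a,b,5)+[sp(.048,-.1084,.074),sp(.048,-.1084,.024)]],T)
print(slope(.048,-.1084,.024))
E
```

```text
0 [0.0, 0.0, -0.85, 0.0, -0.0, -0.0, 60] x 3 
1 [0.05, -0.4, -0.85, -0.0, -0.056, -0.0, 60] x 3 
2 [0.028, -0.86, -0.023, -0.0, -0.033, -0.0, 60] x 3 
3 [0.027, -0.86, -0.024, -0.0, -0.033, -0.0, 60] x 3 
4 [0.026, -0.86, -0.025, -0.0, -0.034, -0.0, 60] x 3 
5 [0.024, -0.86, -0.027, -0.0, -0.033, -0.0, 60] x 3 
6 [0.023, -0.86, -0.027, -0.0, -0.033, -0.0, 60] x 3 
7 [-0.264, -0.084, 1.07, -0.002, -0.111, -0.005, 60] x 3   !!TOO BIG
8 [-0.001, -0.002, 0.5, -0.0, -0.0, -0.0, 60] x 2 
[ 0.55641619 -0.1084      0.075084  ]
```

>>> servo_tool([
  [0,0,-0.01,0,0,0,60],
  [0,0,-0.01,0,0,0,60],
  [0,0,-0.01,0,0,0,60],
  [0,0,-0.01,0,0,0,60],
  [0,0,-0.01,0,0,0,60],
  [0,0,-0.2,0,0,0,60],
  [0,0,-0.5,0,0,0,60],
  [0,0,-0.85,0,0,0,60],
  [0,0,-0.85,0,0,0,60],
])

```text
time: 22.68
tool_pos: [0.4934, 0.372, 0.1227]
ee_rot: [3.134, 0.013, -3.141]
wrist_force: [1.0, 0.2, 1.5]
width: 0.0597
finger_force: 0.0
```

>>> servo_tool([
  [0.05,-0.4,-0.85,0,-0.056,0,60],
  [0.05,-0.4,-0.85,0,-0.056,0,60],
  [0.05,-0.4,-0.85,0,-0.056,0,60],
])

```text
time: 22.93
tool_pos: [0.4858, 0.3293, 0.2045]
ee_rot: [3.139, 0.096, 3.142]
wrist_force: [1.0, -0.2, 0.3]
width: 0.0596
finger_force: 0.0
```

>>> servo_tool([
  [0.028,-0.86,-0.023,0,-0.033,0,60],
  [0.028,-0.86,-0.023,0,-0.033,0,60],
  [0.028,-0.86,-0.023,0,-0.033,0,60],
])

```text
time: 23.18
tool_pos: [0.4816, 0.239, 0.2021]
ee_rot: [-3.139, 0.142, 3.138]
wrist_force: [0.2, 0.1, -0.5]
width: 0.0599
finger_force: 0.0
```

>>> servo_tool([
  [0.027,-0.86,-0.024,0,-0.033,0,60],
  [0.027,-0.86,-0.024,0,-0.033,0,60],
  [0.027,-0.86,-0.024,0,-0.033,0,60],
])

```text
time: 23.43
tool_pos: [0.4787, 0.1528, 0.2036]
ee_rot: [-3.139, 0.193, 3.137]
wrist_force: [-0.5, 0.6, 0.7]
width: 0.0599
finger_force: 0.0
```

>>> servo_tool([
  [0.026,-0.86,-0.025,0,-0.034,0,60],
  [0.026,-0.86,-0.025,0,-0.034,0,60],
  [0.026,-0.86,-0.025,0,-0.034,0,60],
])

```text
time: 23.68
tool_pos: [0.4758, 0.0666, 0.2057]
ee_rot: [-3.139, 0.247, 3.135]
wrist_force: [0.8, 0.3, -0.2]
width: 0.06
finger_force: 0.0
```

>>> servo_tool([
  [0.024,-0.86,-0.027,0,-0.033,0,60],
  [0.024,-0.86,-0.027,0,-0.033,0,60],
  [0.024,-0.86,-0.027,0,-0.033,0,60],
])

```text
time: 23.93
tool_pos: [0.4729, -0.0197, 0.2078]
ee_rot: [-3.139, 0.299, 3.134]
wrist_force: [0.7, -0.4, -0.5]
width: 0.0598
finger_force: 0.0
```

>>> servo_tool([
  [0.023,-0.86,-0.027,0,-0.033,0,60],
  [0.023,-0.86,-0.027,0,-0.033,0,60],
  [0.023,-0.86,-0.027,0,-0.033,0,60],
  [0.023,-0.86,-0.027,0,-0.033,0,60],
])

```text
time: 24.27
tool_pos: [0.4703, -0.1018, 0.2096]
ee_rot: [3.14, 0.35, 3.136]
wrist_force: [-0.9, 0.2, 0.3]
width: 0.0598
finger_force: 0.0
```

>>> servo_tool([
  [-0.264,-0.084,1,-0.002,-0.111,-0.005,60],
  [-0.264,-0.084,1,-0.002,-0.111,-0.005,60],
  [-0.264,-0.084,1,-0.002,-0.111,-0.005,60],
  [-0.264,-0.084,1,-0.002,-0.111,-0.005,60],
  [-0.264,-0.084,1,-0.002,-0.111,-0.005,60],
])

```text
time: 24.68
tool_pos: [0.529, -0.1062, 0.1232]
ee_rot: [3.139, 0.521, -3.131]
wrist_force: [0.5, -0.4, 0.6]
width: 0.0601
finger_force: 0.0
```

```bash
python3 - <<'E'
from h import *
o=robot.get_obs();T=tool();print(o["time"],o["tool_pos"],np.degrees(o["ee_rot"]),o["wrist_force"],o["width"],slope(.048,-.1084,.081))
im=robot.snapshot("wrist");P=[slope(0,-.1084-.014,.03),slope(0,-.1084+.014,.03),slope(.11,-.1084-.014,.03)]
a=np.hstack([im,robot.snapshot("top")[120:320,180:480][:, :160].repeat(2,0).repeat(1,1)]) ;cv2.imwrite("pics/w5.png",a[...,::-1])
print(wproj(T,P).round())
E
```

```text
24.6833 [ 0.52897134 -0.10620772  0.12319709] [ 179.85075977   29.86475268 -179.41400395] [ 0.47444727 -0.42314154  0.64773285] 0.06005908657305533 [ 0.52791619 -0.1084      0.124446  ]
[[299. 158.]
 [339. 158.]
 [301. 294.]]
```

View pics/w5.png

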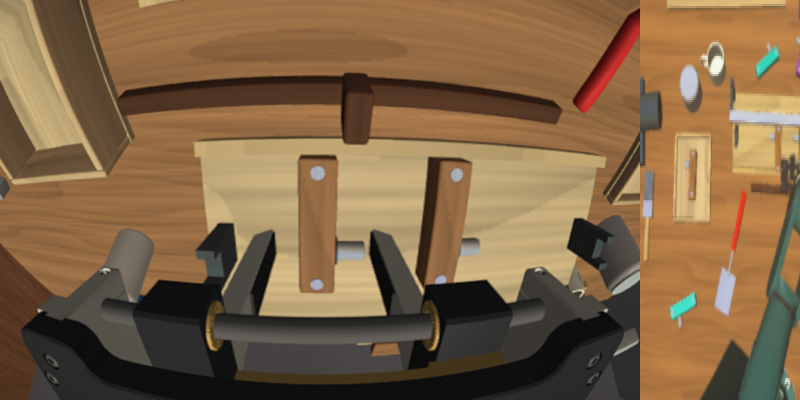

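The wrist view shows the L stop at (318,225), exactly as predicted and centred between the fingers. M at (445,220) is still on the rack, and the top inset shows the stiff stop in the shallow tray at (692,172). Now I grasp it.

>>> servo_tool([
  [0,-0.01,0.3,0,0,0,60],
  [0,-0.01,0.57,0,0,0,60],
  [0,-0.01,0.57,0,0,0,60],
  [0,-0.01,0.57,0,0,0,20],
  [0,-0.01,0.57,0,0,0,20],
  [0,-0.01,0.57,0,0,0,20],
  [0,-0.01,0.57,0,0,0,20],
  [0,-0.01,0.57,0,0,0,20],
  [0,-0.01,0.57,0,0,0,20],
  [0,-0.01,0.57,0,0,0,20],
  [0,-0.01,0.57,0,0,0,20],
  [0,-0.01,0.57,0,0,0,20],
])

```text
time: 25.78
tool_pos: [0.5579, -0.1098, 0.0768]
ee_rot: [-3.14, 0.526, -3.132]
wrist_force: [-5.1, 1.1, 5.7]
width: 0.0277
finger_force: 30.0
```

```bash
python3 - <<'E'
from h import *
o=robot.get_obs();print(o["time"],o["tool_pos"],o["joint_positions"],o["width"],o["finger_force"],o["wrist_force"])
T=sp(.048,-.1084,.024);E=np.eye(4);E[1,3]=-.001;T=T@E
up=T[:3,3]+.07*np.array([-.5,0,.866]);a=(.47,-.13,.22,176,15)
calls([(p,20) for p in [pose(*up,180.5,30),pose(*a)]+lerp(a,(.425,-.374,.13,160,0),4)+[pose(.425,-.374,.045,160,0)]],T,vmax=.6)
E
```

```text
25.7833 [ 0.55785903 -0.10979033  0.07679667] [-0.41673504 -0.11501844  1.96232975  0.28389244  0.82771036 -2.13949017] 0.027659734403936678 29.962750375270844 [-5.14029622  1.05099096  5.73438578]
0 [-0.0, 0.003, -0.7, 0.0, -0.0, -0.0, 20] x 3 
1 [0.025, -0.201, -0.988, 0.019, 0.167, 0.046, 20] x 5 
2 [0.126, -0.617, 0.199, 0.01, 0.041, 0.044, 20] x 3 
3 [0.07, -0.62, 0.216, 0.007, 0.042, 0.044, 20] x 3 
4 [0.012, -0.62, 0.224, 0.005, 0.041, 0.044, 20] x 3 
5 [-0.045, -0.617, 0.229, 0.001, 0.042, 0.044, 20] x 3 
6 [-0.0, -0.001, 0.85, 0.0, 0.0, 0.0, 20] x 4
```

>>> servo_tool([
  [0,0,-0.1,0,0,0,20],
  [0,0,-0.3,0,0,0,20],
  [0,0,-0.5,0,0,0,20],
  [0,0,-0.7,0,0,0,20],
])

```text
time: 26.12
tool_pos: [0.5207, -0.1093, 0.1349]
ee_rot: [3.141, 0.521, -3.133]
wrist_force: [0.7, -0.2, -2.6]
width: 0.0279
finger_force: 30.0
```

>>> servo_tool([
  [0,-0.04,-0.2,0.004,0.03,0.009,20],
  [0.01,-0.08,-0.4,0.008,0.067,0.018,20],
  [0.015,-0.12,-0.6,0.012,0.1,0.027,20],
  [0.02,-0.16,-0.8,0.015,0.134,0.037,20],
  [0.025,-0.201,-0.988,0.019,0.167,0.046,20],
  [0.025,-0.201,-0.988,0.019,0.167,0.046,20],
])

```text
time: 26.62
tool_pos: [0.4723, -0.1316, 0.2244]
ee_rot: [-3.138, 0.267, 3.072]
wrist_force: [0.4, -0.1, -1.7]
width: 0.0277
finger_force: 30.0
```

>>> servo_tool([
  [0.04,-0.2,0.07,0.003,0.014,0.015,20],
  [0.08,-0.41,0.13,0.007,0.027,0.029,20],
  [0.126,-0.617,0.199,0.01,0.041,0.044,20],
  [0.126,-0.617,0.199,0.01,0.041,0.044,20],
])

```text
time: 26.95
tool_pos: [0.458, -0.193, 0.1936]
ee_rot: [3.141, 0.192, 2.998]
wrist_force: [0.4, -0.1, -2.7]
width: 0.0277
finger_force: 30.0
```

>>> servo_tool([
  [0.02,-0.2,0.07,0.002,0.014,0.015,20],
  [0.05,-0.41,0.14,0.004,0.028,0.029,20],
  [0.07,-0.62,0.216,0.007,0.042,0.044,20],
])

```text
time: 27.2
tool_pos: [0.4479, -0.2519, 0.1737]
ee_rot: [3.14, 0.13, 2.932]
wrist_force: [0.4, -0.1, -2.2]
width: 0.0282
finger_force: 30.0
```

>>> servo_tool([
  [0.004,-0.2,0.07,0.002,0.014,0.015,20],
  [0.008,-0.41,0.15,0.003,0.028,0.029,20],
  [0.012,-0.62,0.224,0.005,0.041,0.044,20],
])

```text
time: 27.45
tool_pos: [0.4368, -0.313, 0.151]
ee_rot: [3.14, 0.066, 2.862]
wrist_force: [0.3, 0.3, -2.3]
width: 0.0276
finger_force: 30.0
```

>>> servo_tool([
  [-0.015,-0.2,0.07,0,0.014,0.015,20],
  [-0.03,-0.41,0.15,0.001,0.028,0.029,20],
  [-0.045,-0.617,0.229,0.001,0.042,0.044,20],
  [-0.045,-0.617,0.229,0.001,0.042,0.044,20],
  [-0.045,-0.617,0.229,0.001,0.042,0.044,20],
])

```text
time: 27.87
tool_pos: [0.4255, -0.3735, 0.128]
ee_rot: [3.138, -0.001, 2.792]
wrist_force: [-0.2, 0.4, -2.1]
width: 0.0274
finger_force: 30.0
```

```bash
python3 - <<'E'
from h import *
o=robot.get_obs();T=tool();print(o["time"],o["tool_pos"],np.degrees(o["ee_rot"]),o["joint_positions"],o["wrist_force"],o["width"])
im=robot.snapshot("wrist");cv2.imwrite("pics/w6.png",im[...,::-1])
E
```

```text
27.8667 [ 0.42552795 -0.37354946  0.12801973] [ 1.79819499e+02 -7.38074474e-02  1.59992922e+02] [-0.82188243  0.16169036  1.47642123  0.00222306  1.50606246 -2.04363402] [-0.18651222  0.44307949 -2.12050574] 0.02736118282684392
```

View pics/w6.png

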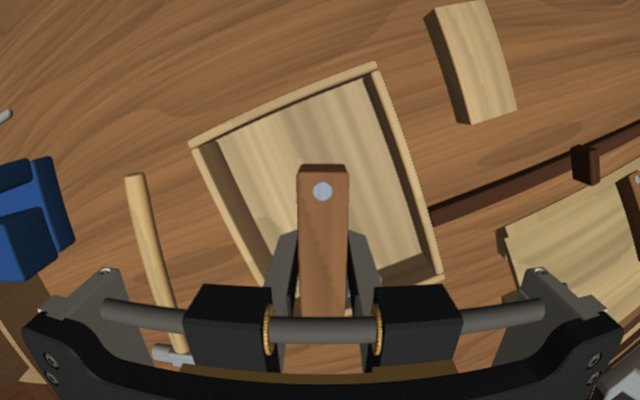

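The wrist view shows the stop above the deep box, whose rim corners are at (190,145), (378,66) and (443,278). I check the box centre from these before lowering.

```bash
python3 - <<'E'
from h import *
T=tool()
for u,v in((190,145),(378,66),(443,278)):
    o,d=wray(T,u,v);print(o+d*(.06-o[2])/d[2])
E
```

```text
[ 0.33543548 -0.45203879  0.06      ]
[ 0.33112556 -0.29427435  0.06      ]
[ 0.52335151 -0.28976318  0.06      ]
```

>>> servo_tool([
  [0,0,0.25,0,0,0,20],
  [0,0,0.5,0,0,0,20],
  [0,0,0.75,0,0,0,20],
  [0,0,0.88,0,0,0,20],
  [0,0,0.92,0,0,0,20],
  [0,0,0.92,0,0,0,20],
  [0,0,0.92,0,0,0,20],
])

```text
time: 28.5
tool_pos: [0.4268, -0.3741, 0.0394]
ee_rot: [-3.141, 0.003, 2.794]
wrist_force: [0.3, 0.1, -0.7]
width: 0.0277
finger_force: 30.0
```

>>> servo_tool([
  [0,0,0.03,0,0,0,20],
  [0,0,0.03,0,0,0,20],
])

```text
time: 28.67
tool_pos: [0.4268, -0.3747, 0.0365]
ee_rot: [-3.141, 0.003, 2.793]
wrist_force: [0.1, -0.0, -2.6]
width: 0.028
finger_force: 30.0
```

>>> servo_tool([
  [0,0,0.02,0,0,0,20],
  [0,0,0.02,0,0,0,20],
])

```text
time: 28.83
tool_pos: [0.4264, -0.3746, 0.0337]
ee_rot: [-3.141, 0.002, 2.793]
wrist_force: [0.7, 0.2, -0.8]
width: 0.028
finger_force: 30.0
```

>>> servo_tool([
  [0,0,0.01,0,0,0,20],
  [0,0,0.01,0,0,0,20],
])

```text
time: 29.0
tool_pos: [0.4265, -0.3748, 0.0334]
ee_rot: [-3.141, 0.002, 2.793]
wrist_force: [-0.3, 0.5, 2.9]
width: 0.0275
finger_force: 30.0
```

Contact. I release and retreat straight up.

>>> servo_tool([
  [0,0,0,0,0,0,50],
  [0,0,0,0,0,0,50],
  [0,0,0,0,0,0,50],
  [0,0,0,0,0,0,50],
  [0,0,0,0,0,0,50],
  [0,0,-0.2,0,0,0,50],
  [0,0,-0.5,0,0,0,50],
  [0,0,-0.9,0,0,0,50],
  [0,0,-0.9,0,0,0,50],
])

```text
time: 29.75
tool_pos: [0.4291, -0.3777, 0.131]
ee_rot: [-3.135, 0.014, 2.793]
wrist_force: [0.9, -2.0, 1.5]
width: 0.0503
finger_force: 0.0
```

>>> servo_tool([
  [0.9,0,-0.9,0,0,0,50],
  [0.9,0,-0.9,0,0,0,50],
  [0.9,0,-0.9,0,0,0,50],
  [0.9,0,-0.9,0,0,0,50],
  [0.9,0,-0.9,0,0,0,50],
  [0.9,0,-0.9,0,0,0,50],
])

```text
time: 30.25
tool_pos: [0.3415, -0.3436, 0.2117]
ee_rot: [3.141, 0.002, 2.793]
wrist_force: [-0.2, 0.4, -0.8]
width: 0.0498
finger_force: 0.0
```

```bash
python3 - <<'E'
from h import *
o=robot.get_obs();print(o["time"],o["tool_pos"],o["wrist_force"])
a=robot.snapshot("scene")[110:330,180:480];b=robot.snapshot("top")[120:320,180:480]
cv2.imwrite("pics/f.png",cv2.resize(np.vstack([a[10:160],b[20:170]])[...,::-1],(600,600),interpolation=2))
E
```

```text
30.25 [ 0.34146098 -0.34364405  0.21169226] [-0.17819506  0.44778744 -0.8121383 ]
```

View pics/f.png

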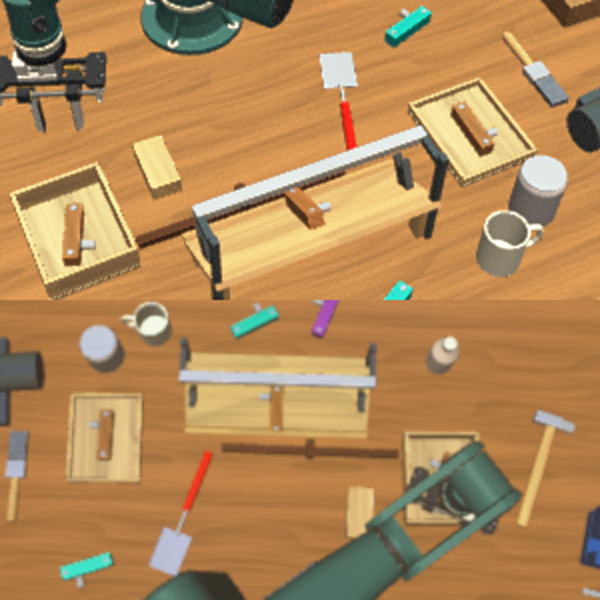

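The final views show the weak stop flat in the deep box at (73,233), the stiff one flat in the shallow tray at (472,128), and the third on the rack at (305,207). The bar lies on the bench, lower panel (310,450), and nothing else has moved. I hand in the job.

```bash
python3 -c "
from bench import robot
print(robot.close_job())"
```

```text
the job is handed in; nothing more can be done
None
```

The job is handed in, with no verdict returned: the bar lies flat on the bench, the weakest stop (10.2 N at 8 mm) is in the deeper tray, the stiffest (24.0 N) is in the shallower tray, and the middle one (15.2 N) is still on the rack.

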